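# Close the battery box of the souvenir rack's light

### The arm

A 7-joint arm with a two-finger parallel gripper is mounted at the origin on the work surface. World frame = base frame: x ahead of the robot, y to its left, z up, the work surface at z = 0. Lengths are in m, angles in rad, forces in N, time in s.
With the tool pointing down it reaches from about 0.425 to 0.925 m from the base axis. Payload 6.8 kg.
Tool frame: the origin (TCP) lies between the finger pads; the fingertips stand 22 mm ahead of it and the grasp point (between the pads) lies 3 mm ahead of it; z points along the fingers, y is the direction in which the jaws open and shut (so a half turn about z gives the same grasp; the last joint's range is limited). The gripper opens to 85 mm and grips with 20 to 120 N. Pads are 22 mm wide; open, the fingers measure 114 mm over their backs; the gripper's body (76 mm by 85 mm) begins 54 mm behind the grasp point. The pads swing forward as they close: fully open they stand 13 mm farther back than shut.
Start: joints at [-1.254, 0.477, 0.022, 1.555, -0.011, 1.109, -0.083], TCP at [0.278, 0.615, 0.253] pointing down, gripper open.
Joint ranges: [-2.96, 2.96], [-0.34, 2.1], [-1.41, 1.46], [0.24, 2.44], [-1.37, 4.51], [0.17, 1.92], [-2.96, 2.96]. Speed limits (rad/s): [2.39, 2.39, 3.14, 3.14, 3.14, 3.14, 3.14].

### API

Orientations are given as a unit quaternion [w, x, y, z].
In Python, from station import bot gives the robot as it stands. The module is installed in compiled form; this text tells all that it offers.
- The arm moves only by the tool drive_tool, never from a script. Its argument "series" is one flat list of numbers, 7 for each row, row after row: the opening, from -1 (shut) to 1 (fully open), then the shift along the tool's x, y, z in mm, then the turn, a rotation vector about the tool's x, y, z in rad. In form: [jaw, x, y, z, wx, wy, wz, jaw, x, y, z, wx, wy, wz, ...]. A call has 1 to 12 rows; each row shifts and turns the commanded pose from where the row before left it, along the tool's axes as they then stand; what a row does not reach is not made up. A row lasts 1/8 s, in which the tool goes at most 62.5 mm and 10.7 degrees, less where a joint would pass 70% of its speed; a pose out of reach is approached as far as the arm can. A call with a gripper value outside its range is refused whole. The fingers move at their own pace and stop on an object; "force" is the grip in N (left out, the last holds). Time passes only in rows, so rows that do not move let the fingers close. It gives the time, the measured TCP pose, the force and the opening at its end, in the units of the state.
- bot.get_obs(): the state, without advancing time (a new reading comes with each control period).
- bot.read_camera(name): name is "scene" or "top" or "wrist"; returns a dict with "pixels" (400x640x3 uint8, blue, green, red), "camera_matrix" (3x3 intrinsics, pixels), "rvec" (rotation vector, rad) and "tvec" (3), from world to camera coordinates, as OpenCV has them. Camera axes: x right, y down, z forward; pixel columns grow to the right and rows downward; lengths in m; the calibration is good to about 2 mm. A picture is of the moment at which its call begins. There is no depth.
- bot.hand_in(): hands the job in, once; it reports no verdict.
The state is a dict: "t": time; "q": joint angles; "joint_vel": joint speeds; "joint_torque": joint torques, N m; "eef_pos": TCP position; "tool_rot": TCP orientation; "contact_force": force on the tool from outside, world axes, zero at the start; "torque": the same for the moment, N m; "gripper_width": opening from 0.0 (shut) to 1.0 (fully open).
Only numpy, scipy, OpenCV 4.12 (cv2) and the standard library are available. Lean on these libraries where they do the work, as an engineer would, in place of code of your own. Each camera call takes 0.05 s, during which the arm holds its last target. There are 200 camera calls.

### The job

Fit the white cover with the red lip on the open battery box: hook its lip into the black slot at the box's front with the cover's back raised, then pivot the cover down until it snaps flat under the orange catch, and let go. Leave the blue cover where it lies.

Things in the scene. Friction and masses are not known exactly. Their poses are not given: they have to be found in the camera images.
- battery_box: Grey box, 156 (x) x 130 (y) mm, fixed. Origin: centre of underside; x from front (black slot, robot side) to back (orange catch). Level seat at z = 45 mm round a well (76 x 52 mm) with three AA cells. Catch: ramp 40 mm wide at y = 0, nose at x = 42.5, z = 53, rising back to x = 50, z = 69 mm; springs back up to 11 mm (1 to 4 N) and over the cover's rear edge. A 6 mm high wall at x = 50 bounds the seat.
- cover: Cover to fit: white plate 96 (x) x 84 (y) x 6 mm, about 0.1 kg, flat on the counter, right way up. Origin: centre of underside; x towards its back edge, z up. Red grip rib across the middle, 12 mm thick (x), 44 long (y), z = 6 to 36. Red lip at the front, 60 wide, 4 thick, flush below, from x = -48 to -64. Fitted, its origin is at box x = 0 (2 mm play), y within 14, z = 45 mm; 5 to 20 N pushes it home.
- cover_lip (a point): Middle of the lip's front end, at (-64, 0, 2) mm in the cover's frame. It belongs in the box's slot, whose frame is the box's: back wall at x = -66 mm, mouth open to +x at x = -52, floor level with the seat (z = 45), 9 mm high inside at the back flaring to 15 at the mouth, 88 mm wide, centred on y = 0; the black housing's top is at z = 65 mm.
- plain_cover: The wrong cover, to be left alone: blue plate of the same size with a white rib and no lip. Origin and axes as the other's.

How it is judged:
On the way:
1. the lip is in the slot with the cover's back still raised (x of cover_lip in the frame of battery_box between -0.07 and -0.056 m and y of cover_lip in the frame of battery_box between -0.018 and 0.018 m and z of cover_lip in the frame of battery_box between 0.042 and 0.06 m and angle between cover's own z axis and vertical between 0.08 and 0.8 rad), for 0.1 s.
At the end, for the whole second after the job is handed in: The white cover lies flat on the box's seat (within 2.5 mm in height and 2.6 degrees of level), lip in the slot and rear edge snapped under the catch (within 5 mm along the box, as its stops allow), within 18 mm sideways and 10 degrees in yaw, at rest and released (x of cover in the frame of battery_box between -0.005 and 0.005 m and y of cover in the frame of battery_box between -0.018 and 0.018 m and z of cover in the frame of battery_box between 0.042 and 0.0475 m and angle between cover's own z axis and vertical below 0.045 rad and angle between the x axis of cover and the x axis of battery_box, either way round below 0.175 rad and linear speed of cover below 0.02 m/s); the robot touches nothing.
It fails at once if the blue cover is moved by more than 30 mm (distance of plain_cover from where it was at the start of the episode above 0.03 m).
It also fails if it takes over 38 s, if anything falls off the work surface, if the arm or the gripper's body presses on something with over 40 N, if the wrist force passes 120 N, or if a joint passes its speed limit or range.

## Working session

There is one attempt and no reset: what is moved stays moved. The work goes in short steps, Python scripts to look and compute and a tool call to move; the robot and the scene stay as the last step left them, time stands still between calls to the robot, and variables do not carry over. Pictures are saved under pics/ and viewed, about 8 in all and at most 12, crops included, and the job is handed in when it is done.

Besides the shell and the picture viewer there is one more tool, called after "Emit:" as name(argument=value, ...), one argument or row to a line, values as JSON. drive_tool: Moves the arm, as the interface text tells. Its arguments: {"type":"object","properties":{"series":{"type":"array"},"force":{"type":"number"}},"required":["series"]}

```bash
mkdir -p pics
cat > h.py <<'E'
import numpy as np, cv2
from station import bot
def cam(n):
    c=bot.read_camera(n); R=cv2.Rodrigues(np.array(c["rvec"],float))[0]
    return c["pixels"],np.array(c["camera_matrix"]),R,np.array(c["tvec"],float).ravel()
def ray(c,p):
    _,K,R,t=c; d=R.T@np.linalg.inv(K)@np.array([p[0],p[1],1.]); return -R.T@t,d/np.linalg.norm(d)
def plane(c,p,z):
    o,d=ray(c,p); return o+d*(z-o[2])/d[2]
def tri(c1,p1,c2,p2):
    A=0;b=0
    for c,p in((c1,p1),(c2,p2)):
        o,d=ray(c,p);M=np.eye(3)-np.outer(d,d);A=A+M;b=b+M@o
    return np.linalg.solve(A,b)
def proj(c,X):
    _,K,R,t=c; v=K@(R@np.array(X)+t); return v[:2]/v[2]
E
python3 - <<'E'
from h import *
for n in("scene","top"):
    c=cam(n); cv2.imwrite(f"pics/{n}0.png",c[0]); print(n,-c[2].T@c[3])
o=bot.get_obs(); print(o)
E
```

```text
scene [ 0.9384056  -0.54945365  0.66295528]
top [ 0.30060107 -0.02681303  1.02688634]
{'t': 0.1, 'q': array([-1.25411935,  0.47774868,  0.02230833,  1.55631597, -0.01148857,
        1.10930441, -0.08311554]), 'joint_vel': array([-1.67862968e-03, -2.02417544e-03,  9.45399176e-04, -1.13243903e-03,
        6.43404827e-05, -3.87645137e-04, -1.81669281e-03]), 'joint_torque': array([ 5.01407674e-03, -5.97755671e+01,  1.61387399e+00, -2.81954026e+01,
        1.28761251e-02,  5.02936804e-03, -3.20886409e-05]), 'eef_pos': array([0.27797022, 0.61457727, 0.25241676]), 'tool_rot': array([-1.17134822e-04,  2.10775479e-01,  9.77534152e-01, -8.15977423e-04]), 'contact_force': array([-0.42349177,  0.03153858, -0.64867504]), 'torque': array([ 0.01511725, -0.00328316, -0.02061069]), 'gripper_width': 0.9951181329823152}
```

View pics/scene0.png

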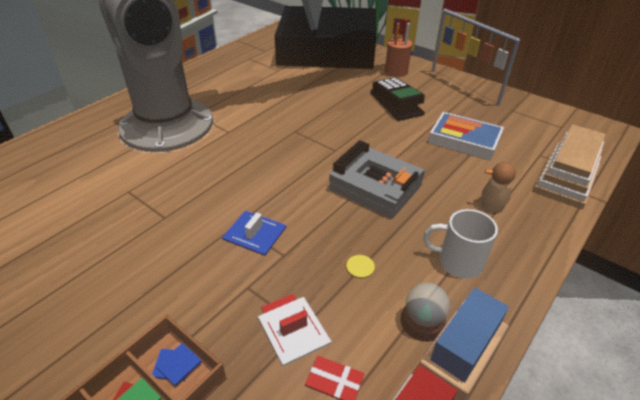

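View pics/top0.png

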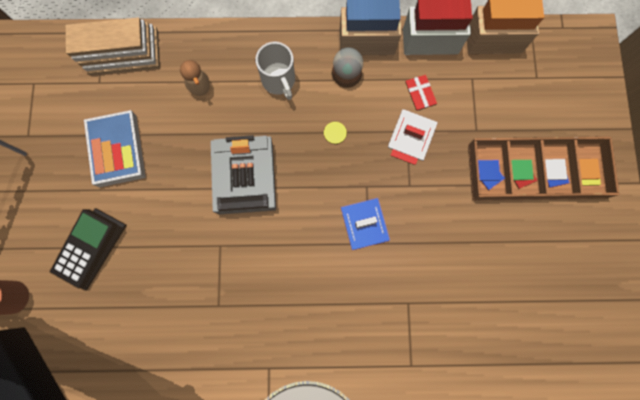

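The scene view shows the white cover at (295,327), the box at (377,178) and the blue cover at (254,232). In the top view they are at (412,135), (243,173) and (365,224). The white cover's lip points down-left in the top view.

Run:
```python
from h import *
S=cam("scene");T=cam("top")
def blobs(c,box,kind):
    x0,y0,x1,y1=box; h=cv2.cvtColor(c[0],cv2.COLOR_BGR2HSV).astype(int); H,Sa,V=h[...,0],h[...,1],h[...,2]
    m={'red':((H<8)|(H>172))&(Sa>150)&(V>70),'white':(Sa<60)&(V>130),'blue':(H>105)&(H<130)&(Sa>120),
       'orange':(H>8)&(H<18)&(Sa>190)&(V>120),'black':(V<60)}[kind]
    k=np.zeros(m.shape,np.uint8);k[y0:y1,x0:x1]=m[y0:y1,x0:x1]*255
    cs,_=cv2.findContours(k,cv2.RETR_EXTERNAL,cv2.CHAIN_APPROX_NONE)
    out=[]
    for q in sorted(cs,key=cv2.contourArea)[::-1][:3]:
        if cv2.contourArea(q)>12: out.append((cv2.contourArea(q),cv2.minAreaRect(q),cv2.boxPoints(cv2.minAreaRect(q)).round(1)))
    return out
tb=(380,105,445,170);sb=(250,290,335,365)
for n,c,b in(("top",T,tb),("scene",S,sb)):
  for k in("red","white"):
    for a in blobs(c,b,k): print(n,k,a[0],a[1][0],a[1][1],a[1][2]); print([plane(c,p,.006 if k=="white" else .036 if abs(a[1][0][1]-(132 if n=='top' else 322))<12 else .004)[:2].round(4).tolist() for p in a[2]])
for n,c,b in(("top",T,(205,130,280,220)),("scene",S,(325,140,430,215))):
  for k in("orange","black"):
    for a in blobs(c,b,k): print(n,k,a[0],a[1]); print([plane(c,p,.06)[:2].round(4).tolist() for p in a[2]])
h=np.hstack([cv2.resize(T[0][130:220,200:290],None,fx=4.4,fy=4.4,interpolation=cv2.INTER_CUBIC),cv2.resize(S[0][135:225,325:431],None,fx=3.735,fy=4.4,interpolation=cv2.INTER_CUBIC)])
cv2.imwrite("pics/box.png",h)
```

```text
top red 137.5 (403.71392822265625, 157.04380798339844) (26.92342758178711, 6.174439430236816) 21.037511825561523
[[0.5992, -0.1926], [0.6127, -0.1984], [0.5894, -0.2537], [0.576, -0.248]]
top red 72.5 (414.5, 130.49998474121094) (17.71950912475586, 5.631782531738281) 15.945395469665527
[[0.6448, -0.2232], [0.6572, -0.2273], [0.6457, -0.2642], [0.6333, -0.2599]]
top red 26.5 (419.0, 107.0) (4.0, 8.0) 90.0
[[0.7176, -0.255], [0.7174, -0.2734], [0.7077, -0.2729], [0.7079, -0.2545]]
top white 1505.5 (412.3368225097656, 134.24844360351562) (38.657310485839844, 41.559024810791016) 20.772253036499023
[[0.618, -0.1861], [0.7099, -0.2236], [0.676, -0.3043], [0.5852, -0.2656]]
scene red 172.0 (278.17059326171875, 302.2176513671875) (5.966376781463623, 35.07065200805664) 67.16634368896484
[[0.5798, -0.2493], [0.6031, -0.1939], [0.6136, -0.2], [0.5903, -0.2547]]
scene red 137.0 (293.21136474609375, 318.8505554199219) (6.39668083190918, 27.312814712524414) 66.03750610351562
[[0.6388, -0.2657], [0.6555, -0.2256], [0.6655, -0.2311], [0.6488, -0.2708]]
scene red 103.5 (324.0, 360.0) (8.0, 20.0) 90.0
[... 637 characters left out ...]
1733]]
top black 21.0 ((243.0, 177.0), (16.0, 6.0), 90.0)
[[0.5564, 0.1337], [0.5563, 0.1211], [0.5218, 0.1205], [0.5219, 0.133]]
scene black 346.0 ((350.440185546875, 156.93499755859375), (12.21645450592041, 40.53507995605469), 47.38594055175781)
[[0.4815, 0.0674], [0.4722, 0.1877], [0.5057, 0.1713], [0.5125, 0.0548]]
scene black 128.0 ((375.1810302734375, 172.5775909423828), (16.544612884521484, 10.373208999633789), 23.198589324951172)
[[0.5509, 0.0909], [0.5396, 0.1221], [0.5758, 0.124], [0.586, 0.0932]]
scene black 73.0 ((409.7924499511719, 181.7263946533203), (4.361495018005371, 21.25461196899414), 42.51044845581055)
[[0.6294, 0.0993], [0.6262, 0.16], [0.6361, 0.1556], [0.6387, 0.0958]]
```

View pics/box.png

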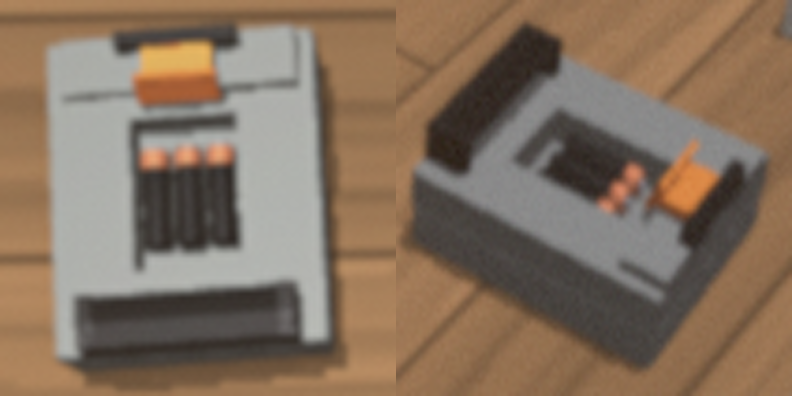

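The crop shows the box squarely: the slot housing at the front (robot side), the orange catch at the back and the seat between, yawed a few degrees. Next I get a coarse box pose and the shift to a wrist-camera look over it.

```bash
cat >> h.py <<'E'
from scipy.spatial.transform import Rotation as Ro
def tool():
    o=bot.get_obs(); q=o["tool_rot"]; return o,Ro.from_quat([q[1],q[2],q[3],q[0]])
def want(yaw,tilt=0.):
    "tool y along heading yaw, z down, then back raised by tilt about tool x"
    c,s=np.cos(yaw),np.sin(yaw)
    return Ro.from_matrix(np.array([[-s,c,0],[c,s,0],[0,0,-1.]]).T)*Ro.from_rotvec([-tilt,0,0])
def togo(p,yaw,tilt=0.):
    o,R=tool(); W=want(yaw,tilt); d=(np.array(p)-o["eef_pos"])*1000
    print("t",round(o["t"],2),"pos",o["eef_pos"].round(4),"shift in tool now",R.inv().apply(d).round(1),"in target axes",W.inv().apply(d).round(1),"turn",(R.inv()*W).as_rotvec().round(3))
E
python3 - <<'E'
from h import *
T=cam("top")
P=[plane(T,(200+u/4.4,130+v/4.4),z) for u,v,z in((48,45,.045),(312,30,.045),(330,345,.045),(58,358,.045),(175,72,.06))]
P=np.array(P);print(P.round(4),P[:4].mean(0))
a=P[0]-P[3]+P[1]-P[2];print(np.linalg.norm(a)/2,np.linalg.norm(P[0]-P[1]),np.degrees(np.arctan2(a[1],a[0])))
yaw=np.arctan2(a[1],a[0]); togo([.50,.13,.27],yaw)
c=cam("wrist");o,R=tool();C=-c[2].T@c[3];print("wristcam in tool",R.inv().apply(C-o["eef_pos"]),R.inv().apply(c[2][2]),c[1][0,0])
E
```

```text
[[0.6254 0.2002 0.045 ]
 [0.6316 0.0706 0.045 ]
 [0.4739 0.061  0.045 ]
 [0.4693 0.1907 0.045 ]
 [0.6061 0.1351 0.06  ]] [0.55006174 0.13062046 0.045     ]
0.15714367297874063 0.12975572657578946 3.4829695984838445
t 0.25 pos [0.2781 0.6148 0.2529] shift in tool now [-402.  -350.2  -16.8] in target axes [-497.4  192.   -17.1] turn [-1.000e-03  1.000e-03  1.085e+00]
wristcam in tool [ 7.20265913e-02 -4.53424389e-05 -1.20065929e-01] [-2.82129007e-01 -5.04707548e-04  9.59376344e-01] 285.79814572099474
```

Emit:
drive_tool(
  series=[0,-48,-32.5,-2,0,0,0,0,-48,-32.5,-2,0,0,0,0,-48,-32.5,-2,0,0,0,0,-48,-32.5,-2,0,0,0,0,-48,-32.5,-2,0,0,0,0,-48,-32.5,-2,0,0,0,0,-48,-32.5,-2,0,0,0,0,-48,-32.5,-2,0,0,0,0,-48,-32.5,-2,0,0,0],
  force=60,
)

```text
t: 1.42
eef_pos: [0.552, 0.1689, 0.2716]
tool_rot: [0.0, 0.211, 0.978, 0.0]
contact_force: [-0.3, 0.8, 0.5]
gripper_width: 0.501
```

Emit:
drive_tool(
  series=[0,0,0,0,0,0,0.18,0,0,0,0,0,0,0.18,0,0,0,0,0,0,0.18,0,0,0,0,0,0,0.18,0,0,0,0,0,0,0.18,0,0,0,0,0,0,0.18,0,0,0,0,0,0,0],
)

```text
t: 2.3
eef_pos: [0.5511, 0.1706, 0.2713]
tool_rot: [0.0, 0.683, 0.731, -0.0]
contact_force: [0.8, -0.1, 0.8]
gripper_width: 0.5
```

Run:
```python
from h import *
import pickle
c=cam("wrist"); cv2.imwrite("pics/w1.png",c[0]); pickle.dump(c,open("w1.pkl","wb")); togo([.55,.09,.27],.061)
```

```text
t 2.35 pos [0.5512 0.1706 0.2713] shift in tool now [-80.3  -6.8   1.3] in target axes [-80.4  -6.1   1.3] turn [0.    0.    0.009]
```

View pics/w1.png

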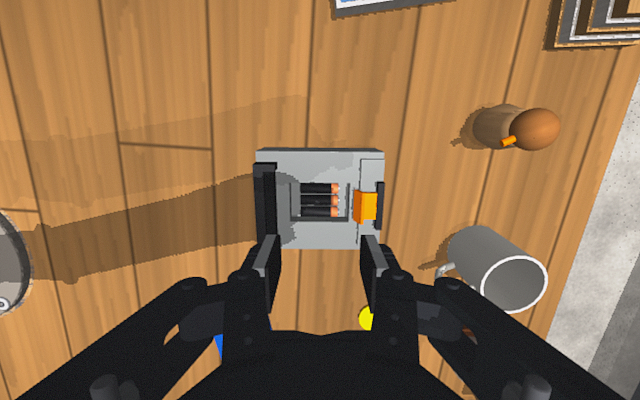

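The wrist view shows the box at columns 256–384, rows 150–248, with the housing on the left (254–276) and the orange catch at (365,206). A second view 80 mm further along y gives the parallax.

Emit:
drive_tool(
  series=[0,-40,-3,0,0,0,0,0,-40,-3,0,0,0,0,0,0,0,0,0,0,0],
)

```text
t: 2.72
eef_pos: [0.5506, 0.0861, 0.2717]
tool_rot: [0.001, 0.684, 0.729, -0.0]
contact_force: [-0.7, 0.4, 0.3]
gripper_width: 0.5
```

Run:
```python
from h import *
import pickle
a=pickle.load(open("w1.pkl","rb"));b=cam("wrist");pickle.dump(b,open("w2.pkl","wb"))
u,v=proj(b,[.55,.13,.05]).astype(int); print(u,v)
x0,y0=max(u-80,0),max(v-65,0)
ca=a[0][135:265,240:400];cb=b[0][y0:y0+130,x0:x0+160];print(x0,y0)
cv2.imwrite("pics/w12.png",np.vstack([cv2.resize(i,(720,300) if 0 else (369*1,300),interpolation=cv2.INTER_CUBIC) for i in (ca,cb)]) if 0 else np.hstack([cv2.resize(i,(400,325),interpolation=cv2.INTER_CUBIC) for i in(ca,cb)]))
```

```text
322 136
242 71
```

View pics/w12.png

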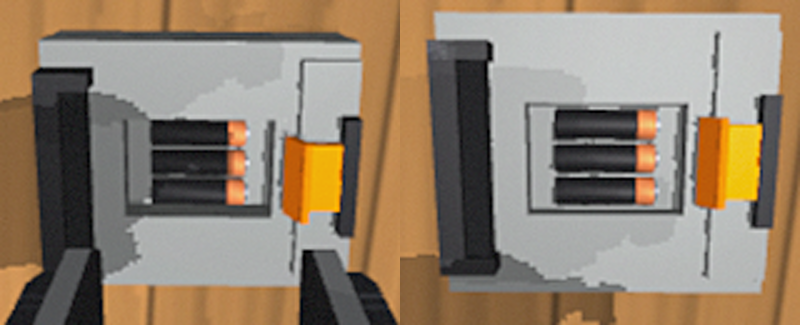

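The crops show the well, catch, housing and +y seat edge in both views, so I triangulate those corners.

Run:
```python
from h import *
import pickle
a=pickle.load(open("w1.pkl","rb"));b=pickle.load(open("w2.pkl","rb"))
A=lambda p:(240+p[0]/2.5-.3,135+p[1]/2.5-.3);B=lambda p:(242+(p[0]-400)/2.5-.3,71+p[1]/2.5-.3)
F={"well+-":((272,120),(687,104)),"well--":((270,216),(684,213)),"well-f":((126,214),(529,212)),"edge+y front":((40,40),(435,13)),"edge+y back":((360,40),(779,14)),"housing inner +y":((91,70),(491,43)),"nose+":((286,135),(698,118)),"nose-":((284,215),(697,207)),"top+":((304,142),(728,124)),"top-":((304,223),(722,208))}
yaw=.061;c=np.array([.550,.1306]);r=np.array([[np.cos(yaw),np.sin(yaw)],[-np.sin(yaw),np.cos(yaw)]])
for k,(p,q) in F.items():
    X=tri(a,A(p),b,B(q)); print(k,(X*1000).round(1),"in box",(r@(X[:2]-c)*1000).round(1))
Q=[plane(b,B(p),.045) for p in((435,12),(779,14),(761,292),(449,290),(527,103),(687,104),(684,213),(529,212))]
Q=np.array(Q);print(Q[:4].mean(0),Q[4:].mean(0));
for i in(0,4):
  for d in(Q[i+1]-Q[i],Q[i+2]-Q[i+3],Q[i]-Q[i+3],Q[i+1]-Q[i+2]): print((np.linalg.norm(d)*1000).round(1),np.degrees(np.arctan2(d[1],d[0])).round(2))
togo([.645,-.215,.15],-.385)
```

```text
well+- [587.8 159.9  43.5] in box [39.5 27. ]
well-- [591.3 109.2  45. ] in box [ 39.9 -23.8]
well-f [516.3 104.8  43.5] in box [-35.2 -23.7]
edge+y front [470.9 192.1  43.3] in box [-75.2  66.2]
edge+y back [627.1 202.   38.7] in box [81.3 66.6]
housing inner +y [497.3 180.5  50.9] in box [-49.6  53. ]
nose+ [593.9 154.   48.5] in box [45.2 20.7]
nose- [596.6 113.7  53.8] in box [ 45.5 -19.7]
top+ [604.6 152.4  54.5] in box [55.8 18.5]
top- [605.  115.9  69. ] in box [ 54. -18.]
[0.55224546 0.13228685 0.045     ] [0.55258877 0.13246386 0.045     ]
154.9 3.28
156.4 3.2
129.2 93.04
129.4 93.74
74.5 3.24
75.3 3.21
50.8 93.11
50.8 94.01
t 2.77 pos [0.5506 0.0886 0.2715] shift in tool now [-309.1   74.2  121.5] in target axes [-245.9  201.5  121.5] turn [ 0.    -0.     0.451]
```

Box centre is (0.5523, 0.1318) with yaw 0.058, and the sizes (155 x 129) and heights (44–45 mm) agree with the text. Now I move over the cover.

Emit:
drive_tool(
  series=[0,-52,14.7,20.2,0,0,0,0,-52,14.7,20.2,0,0,0,0,-52,14.7,20.2,0,0,0,0,-52,14.7,20.2,0,0,0,0,-52,14.7,20.2,0,0,0,0,-52,14.7,20.2,0,0,0,0,0,0,0,0,0,0.15,0,0,0,0,0,0,0.15,0,0,0,0,0,0,0.15,0,0,0,0,0,0,0],
)

```text
t: 4.03
eef_pos: [0.6598, -0.2135, 0.1494]
tool_rot: [-0.0, 0.828, 0.561, -0.0]
contact_force: [-0.2, -0.2, -0.0]
gripper_width: 0.498
```

Run:
```python
from h import *
import pickle
b=cam("wrist");pickle.dump(b,open("c1.pkl","wb"));cv2.imwrite("pics/c1.png",b[0]);togo([.648,-.245,.1],-.385)
```

```text
t 4.08 pos [ 0.6597 -0.2138  0.1496] shift in tool now [-33.3   0.7  49.6] in target axes [-33.3   0.9  49.6] turn [-0.001 -0.     0.007]
```

View pics/c1.png

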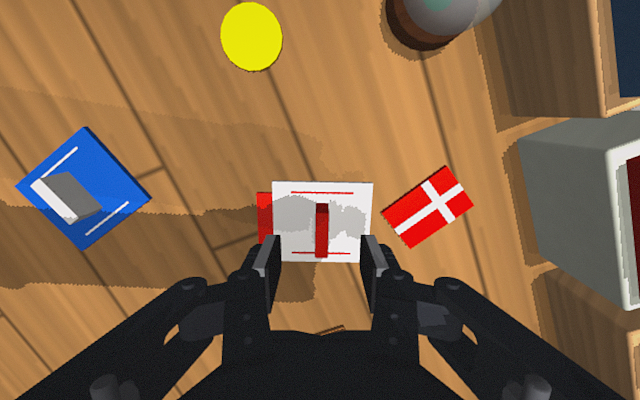

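The cover is upright under the jaws: plate columns 273–373, rows 182–262, rib at (322,230), lip to the left (toward the robot). A second view comes after shifting to directly above it.

Emit:
drive_tool(
  series=[0,-33,1,20,0,0,0.007,0,0,0,0,0,0,0],
)

```text
t: 4.32
eef_pos: [0.6453, -0.2487, 0.1288]
tool_rot: [-0.001, 0.831, 0.556, -0.002]
contact_force: [-0.3, 0.4, 0.7]
gripper_width: 0.5
```

Run:
```python
from h import *
import pickle
a=pickle.load(open("c1.pkl","rb"));b=cam("wrist");pickle.dump(b,open("c2.pkl","wb"))
def feats(c):
    h=cv2.cvtColor(c[0],cv2.COLOR_BGR2HSV).astype(int);H,S,V=h[...,0],h[...,1],h[...,2]
    u,v=proj(c,[.648,-.245,.02]); m=((H<8)|(H>172))&(S>130)&(V>40)
    k=np.zeros(m.shape,np.uint8);x,y=int(u),int(v);k[max(y-75,0):y+75,x-85:x+75]=m[max(y-75,0):y+75,x-85:x+75]*255
    w=((S<60)&(V>120)); w2=np.zeros(m.shape,np.uint8); w2[max(y-75,0):y+75,x-65:x+65]=w[max(y-75,0):y+75,x-65:x+65]*255
    cs=sorted(cv2.findContours(k,0,1)[0],key=cv2.contourArea)[::-1][:4]
    for q in cs: print(cv2.contourArea(q),cv2.boundingRect(q),[t for t in np.array(cv2.minAreaRect(q)[0]).round(1)],cv2.minAreaRect(q)[2].__round__(1))
    q=max(cv2.findContours(w2,0,1)[0],key=cv2.contourArea);print("white",cv2.boundingRect(q))
feats(a);feats(b)
print(proj(b,[.648,-.245,.02]))
cv2.imwrite("pics/c12.png",np.hstack([cv2.resize(a[0][170:280,250:384],None,fx=2.9,fy=2.9),cv2.resize(b[0][120:230,250:384],None,fx=2.9,fy=2.9)]))
```

```text
657.0 (256, 192, 17, 52) [np.float64(264.4), np.float64(217.3)] 87.3
610.5 (292, 203, 58, 55) [np.float64(328.1), np.float64(237.3)] 26.6
206.5 (381, 201, 15, 28) [np.float64(388.0), np.float64(214.5)] 90.0
32.5 (291, 191, 62, 3) [np.float64(321.5), np.float64(192.3)] 1.0
white (272, 181, 101, 82)
1043.0 (248, 157, 21, 66) [np.float64(258.7), np.float64(189.5)] 86.3
794.0 (290, 168, 65, 59) [np.float64(322.0), np.float64(197.0)] 90.0
59.0 (288, 155, 70, 2) [np.float64(322.5), np.float64(155.5)] 90.0
57.5 (389, 173, 8, 16) [np.float64(392.5), np.float64(180.5)] 90.0
white (265, 143, 115, 93)
[322.06767751 195.74366932]
```

View pics/c12.png

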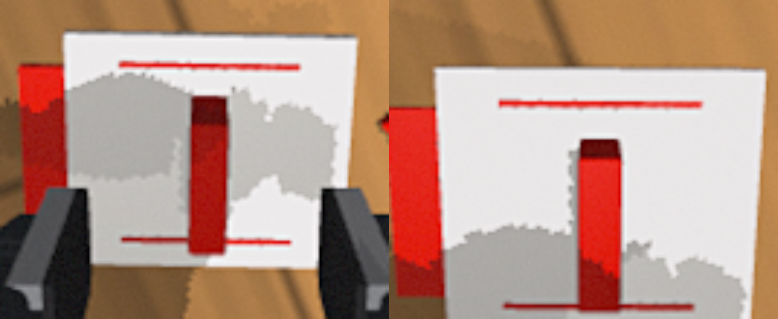

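Run:
```python
from h import *
import pickle
a=pickle.load(open("c1.pkl","rb"));b=pickle.load(open("c2.pkl","rb"))
A=lambda p:(250+p[0]/2.9-.3,170+p[1]/2.9-.3);B=lambda p:(250+(p[0]-389)/2.9-.3,120+p[1]/2.9-.3)
F=[((192,124),(580,158)),((228,124),(621,158)),((189,254),(578,311)),((224,254),(620,311)),((64,32),(435,68)),((357,37),(767,72))]
X=np.array([tri(a,A(p),b,B(q)) for p,q in F]);print((X*1000).round(1))
print("rib centre",X[:4].mean(0));e=(X[0]+X[1]-X[2]-X[3])/2;print("len",np.linalg.norm(e),"cover y dir",np.degrees(np.arctan2(e[1],e[0]))-90)
for z,i in((.036,slice(0,4)),(.006,slice(4,6))):
    G=np.array([plane(b,B(q),z) for p,q in F[i]]);print("plane",G.round(4),G.mean(0))
e=X[5]-X[4];print("plate",np.linalg.norm(e[:2]),np.degrees(np.arctan2(e[1],e[0])), "implied centre",X[4:].mean(0)[:2]+.042*np.array([e[1],-e[0]])/np.linalg.norm(e[:2]))
c=X[:4].mean(0);togo([c[0],c[1],.033],np.arctan2(e[1],e[0]))
```

```text
[[ 651.6 -223.    35.8]
 [ 661.5 -227.3   34.9]
 [ 634.6 -262.5   36.2]
 [ 644.9 -267.3   35.1]
 [ 619.4 -188.2    2.6]
 [ 709.6 -227.2   -2.1]]
rib centre [ 0.6481649 -0.2450015  0.0354923]
len 0.04319049552414737 cover y dir -22.985502886768117
plane [[ 0.6517 -0.2229  0.036 ]
 [ 0.6616 -0.227   0.036 ]
 [ 0.6345 -0.2626  0.036 ]
 [ 0.6452 -0.267   0.036 ]] [ 0.64823354 -0.24487526  0.036     ]
plane [[ 0.6201 -0.1881  0.006 ]
 [ 0.7086 -0.2259  0.006 ]] [ 0.66436505 -0.20699447  0.006     ]
plate 0.09823065602689633 -23.420223087548838 implied centre [ 0.64782034 -0.24624486]
t 4.38 pos [ 0.6467 -0.2471  0.1295] shift in tool now [ 2.5  0.7 96.5] in target axes [ 2.5  0.5 96.5] turn [-0.001  0.     0.019]
```

Emit:
drive_tool(
  series=[0,2.5,0.7,40,0,0,0.013,0,0,0,40,0,0,0,0,0,0,16,0,0,0,0,0,0,0,0,0,0,-1,0,0,0,0,0,0,-1,0,0,0,0,0,0,-1,0,0,0,0,0,0,-1,0,0,0,0,0,0,-1,0,0,0,0,0,0,-1,0,0,0,0,0,0],
  force=70,
)

```text
t: 5.62
eef_pos: [0.6505, -0.2447, 0.0361]
tool_rot: [0.001, 0.835, 0.551, 0.001]
contact_force: [-0.2, -0.2, 6.7]
gripper_width: 0.125
```

Run:
```python
from h import *
o=bot.get_obs();print(o["contact_force"],o["eef_pos"],o["gripper_width"])
# via point: over the box, lip in front of the slot: cover pose with tilt 0.25
```

```text
[-0.15110858 -0.17370658  6.70102214] [ 0.65054963 -0.24472635  0.03612913] 0.12504160347899976
```

Gripped: opening 10.6 mm on the 12 mm rib, TCP 36 mm above the counter. Lift now, then work out the hook pose.

Emit:
drive_tool(
  series=[-1,0,0,-30,0,0,0,-1,0,0,-50,0,0,0,-1,0,0,-50,0,0,0,-1,0,0,0,0,0,0],
)

```text
t: 6.12
eef_pos: [0.6517, -0.2458, 0.1695]
tool_rot: [0.003, 0.835, 0.551, 0.003]
contact_force: [1.0, -0.6, -1.6]
gripper_width: 0.126
```

```bash
cat >> h.py <<'E'
BC=np.array([.5523,.1318]);BY=.058
def tcp_for(lx,lz,tilt,ly=0.,h=.036):
    "TCP that puts the lip's front lower edge at box (lx,ly,lz), m"
    c,s=np.cos(BY),np.sin(BY); L=np.array([*(BC+[c*lx-s*ly,s*lx+c*ly]),lz])
    return L-want(BY,tilt).apply([0,-.064,h])
E
python3 - <<'E'
from h import *
o=bot.get_obs();print(o["contact_force"],o["gripper_width"])
p=tcp_for(-.040,.058,.25);print(p); togo(p+[0,0,.06],BY); togo(p,BY,.25)
b=cam("wrist");s=cam("scene");u,v=proj(s,o["eef_pos"]).astype(int);print(u,v)
cv2.imwrite("pics/g.png",np.hstack([b[0][100:340,200:440],cv2.resize(s[0][max(v-60,0):v+60,u-60:u+60],(240,240))]))
E
```

```text
[ 0.98888296 -0.56679974 -1.64271266] 0.12604924875225107
[0.56538182 0.1325596  0.1087147 ]
t 6.12 pos [ 0.6517 -0.2458  0.1695] shift in tool now [ 313.9 -228.2   -0.9] in target axes [382.7 -64.2   0.8] turn [ 0.009  0.001 -0.462]
t 6.12 pos [ 0.6517 -0.2458  0.1695] shift in tool now [ 313.8 -228.7   59.1] in target axes [382.7 -77.3  43. ] turn [-0.237  0.059 -0.46 ]
291 261
```

View pics/g.png

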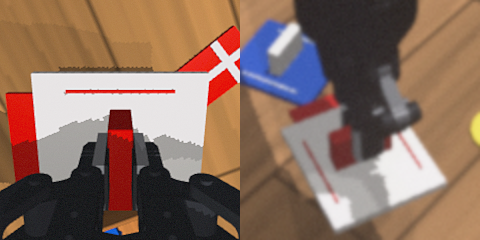

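The cover hangs square in the grip. The plate edge sits at tool (43, 0, 31) mm against an expected (42, 0, 30). Now I carry it over the box and tilt it.

Emit:
drive_tool(
  series=[-1,0,0,0,0,0,-0.154,-1,0,0,0,0,0,-0.154,-1,0,0,0,0,0,-0.154,-1,54,-9,0,0,0,0,-1,54,-9,0,0,0,0,-1,54,-9,0,0,0,0,-1,54,-9,0,0,0,0,-1,54,-9,0,0,0,0,-1,54,-9,0,0,0,0,-1,54,-9,0,0,0,0,-1,0,0,0,-0.125,0,0,-1,0,0,0,-0.125,0,0],
)

```text
t: 7.72
eef_pos: [0.5634, 0.1305, 0.1627]
tool_rot: [0.086, 0.68, 0.722, 0.091]
contact_force: [0.0, 0.8, 0.1]
gripper_width: 0.127
```

Run:
```python
from h import *
o=bot.get_obs();print(o["contact_force"],o["gripper_width"],o["q"].round(2))
togo(tcp_for(-.040,.052,.25),BY,.25);togo(tcp_for(-.062,.0465,.25),BY,.25)
```

```text
[0.04845143 0.76184597 0.10505777] 0.1272387215615228 [-0.77  0.35  0.48  2.08 -0.19  0.51 -0.12]
t 7.72 pos [0.5634 0.1305 0.1627] shift in tool now [  2.  -12.9  58.6] in target axes [  2.  -12.8  58.6] turn [0.001 0.    0.002]
t 7.72 pos [0.5634 0.1305 0.1627] shift in tool now [  2.1 -35.6  58.5] in target axes [  2.  -35.5  58.5] turn [0.001 0.    0.002]
```

Emit:
drive_tool(
  series=[-1,2,-13,25,-0.07,0,0,-1,0,0,0,0,0,0],
)

```text
t: 7.98
eef_pos: [0.5537, 0.1306, 0.1334]
tool_rot: [0.107, 0.677, 0.719, 0.112]
contact_force: [-1.1, -0.3, -0.4]
gripper_width: 0.123
```

Run:
```python
from h import *
togo(tcp_for(-.044,.051,.32),BY,.32);togo(tcp_for(-.062,.047,.32),BY,.32)
```

```text
t 7.97 pos [0.5537 0.1306 0.1334] shift in tool now [ 1.3 -4.7 28. ] in target axes [ 1.3 -4.9 27.9] turn [-0.009  0.002  0.002]
t 7.97 pos [0.5537 0.1306 0.1334] shift in tool now [  1.4 -23.   26.3] in target axes [  1.3 -23.2  26.1] turn [-0.009  0.002  0.002]
```

Emit:
drive_tool(
  series=[-1,1,-3,14,0,0,0,-1,0,-2,14,0,0,0,-1,0,0,0,0,0,0],
)

```text
t: 8.35
eef_pos: [0.5621, 0.1319, 0.1072]
tool_rot: [0.109, 0.678, 0.718, 0.115]
contact_force: [-0.9, -0.0, -1.3]
gripper_width: 0.125
```

Run:
```python
from h import *
o=bot.get_obs();print(o["contact_force"],o["gripper_width"])
togo(tcp_for(-.062,.047,.32),BY,.32)
w=cam("wrist");s=cam("scene");u,v=proj(s,[.53,.13,.06]).astype(int)
cv2.imwrite("pics/h.png",np.hstack([w[0][60:330,180:460],cv2.resize(s[0][v-45:v+45,u-60:u+60],(360,270),interpolation=cv2.INTER_CUBIC)]))
```

```text
[-0.86645875 -0.04986714 -1.28718111] 0.1250011510747529
t 8.35 pos [0.5621 0.1319 0.1072] shift in tool now [  0.5 -23.1  -1.4] in target axes [  0.5 -23.1  -1.4] turn [-0.002  0.001 -0.   ]
```

View pics/h.png

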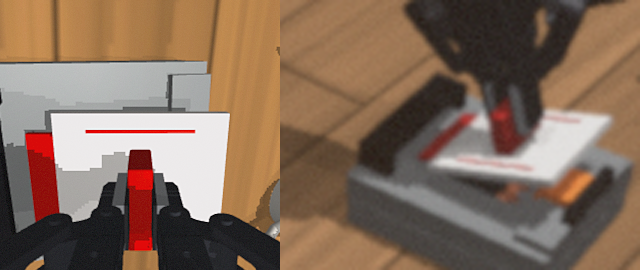

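The lip lies just ahead of the housing mouth, aligned, and the raised back clears the catch. Advance in small steps.

Emit:
drive_tool(
  series=[-1,0,-5,-0.5,0,0,0,-1,0,-5,-0.5,0,0,0,-1,0,-5,-0.5,0,0,0,-1,0,-5,0,0,0,0,-1,0,-3,0,0,0,0,-1,0,0,0,0,0,0,-1,0,0,0,0,0,0],
)

```text
t: 9.32
eef_pos: [0.5399, 0.1311, 0.1028]
tool_rot: [0.109, 0.678, 0.718, 0.116]
contact_force: [0.9, 0.3, -1.5]
gripper_width: 0.128
```

Run:
```python
from h import *
o=bot.get_obs();print(o["contact_force"],o["gripper_width"])
togo(tcp_for(-.062,.047,.32),BY,.32)
for t in(.24,.16,.08,0): togo(tcp_for(-.0635,.0455,t),BY,t)
w=cam("wrist");s=cam("scene");u,v=proj(s,[.53,.13,.06]).astype(int)
cv2.imwrite("pics/i.png",np.hstack([w[0][60:330,180:460],cv2.resize(s[0][v-45:v+45,u-60:u+60],(360,270),interpolation=cv2.INTER_CUBIC)]))
```

```text
[ 0.88449556  0.28263385 -1.47421091] 0.12786156226572773
t 9.32 pos [0.5399 0.1311 0.1028] shift in tool now [-0.1 -0.6  1.4] in target axes [-0.1 -0.6  1.4] turn [ 0. -0. -0.]
t 9.32 pos [0.5399 0.1311 0.1028] shift in tool now [-0.1  0.2  7.5] in target axes [-0.1  0.8  7.5] turn [ 0.08 -0.   -0.  ]
t 9.32 pos [0.5399 0.1311 0.1028] shift in tool now [-0.1  2.4 13. ] in target axes [-0.1  4.5 12.4] turn [ 0.16 -0.   -0.  ]
t 9.32 pos [0.5399 0.1311 0.1028] shift in tool now [-0.1  4.2 18.6] in target axes [-0.1  8.5 17. ] turn [ 0.24 -0.   -0.  ]
t 9.32 pos [0.5399 0.1311 0.1028] shift in tool now [-0.1  5.6 24.3] in target axes [-0.1 12.9 21.3] turn [ 0.32 -0.   -0.  ]
```

View pics/i.png

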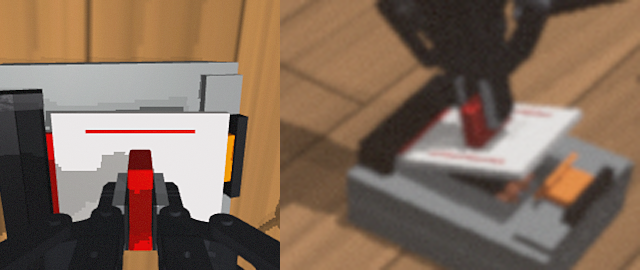

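The lip is inside the housing with no contact load and the tilt at 0.32. Now pivot about the lip, halfway first.

Emit:
drive_tool(
  series=[-1,0,-1.5,1.5,0,0,0,-1,0,1.4,2.6,0.04,0,0,-1,0,1.4,2.6,0.04,0,0,-1,0,1.4,2.6,0.04,0,0,-1,0,1.4,2.6,0.04,0,0,-1,0,0,0,0,0,0],
)

```text
t: 10.18
eef_pos: [0.5473, 0.1314, 0.092]
tool_rot: [0.055, 0.684, 0.725, 0.058]
contact_force: [-0.6, 0.0, -0.8]
gripper_width: 0.122
```

Run:
```python
from h import *
o=bot.get_obs();print(o["contact_force"],o["torque"],o["gripper_width"])
for t in(.16,.08,0): togo(tcp_for(-.0635,.0455,t),BY,t)
```

```text
[-0.55353244  0.04109006 -0.75470828] [-0.01850786  0.32461951  0.0099408 ] 0.12150996766442002
t 10.18 pos [0.5473 0.1314 0.092 ] shift in tool now [ 0.1 -1.1  0.6] in target axes [ 0.1 -1.1  0.6] turn [ 0.  0. -0.]
t 10.18 pos [0.5473 0.1314 0.092 ] shift in tool now [0.1 1.5 5.8] in target axes [0.1 2.  5.7] turn [ 0.08  0.   -0.  ]
t 10.18 pos [0.5473 0.1314 0.092 ] shift in tool now [ 0.1  3.8 11.2] in target axes [ 0.1  5.5 10.5] turn [ 0.16  0.   -0.  ]
```

Emit:
drive_tool(
  series=[-1,0,0.8,2.8,0.04,0,0,-1,0,0.8,2.8,0.04,0,0,-1,0,1,2.8,0.04,0,0,-1,0,0,0,0,0,0],
)

```text
t: 10.68
eef_pos: [0.5498, 0.1315, 0.0836]
tool_rot: [0.014, 0.686, 0.727, 0.014]
contact_force: [-1.8, 0.3, -1.4]
gripper_width: 0.125
```

Run:
```python
from h import *
o=bot.get_obs();print(o["contact_force"],o["torque"],o["gripper_width"])
for t in(.04,0): togo(tcp_for(-.0635,.0455,t),BY,t)
```

```text
[-1.76515409  0.27528986 -1.39526021] [-0.00665688  0.44393402 -0.03600176] 0.12547279301300268
t 10.68 pos [0.5498 0.1315 0.0836] shift in tool now [ 0.1  1.6 -0.4] in target axes [ 0.1  1.6 -0.4] turn [-0.001  0.    -0.   ]
t 10.68 pos [0.5498 0.1315 0.0836] shift in tool now [0.1 2.9 2.2] in target axes [0.1 3.  2.1] turn [ 0.039  0.    -0.   ]
```

Emit:
drive_tool(
  series=[-1,0,1,1.5,0.02,0,0,-1,0,0.5,1.5,0.02,0,0,-1,0,0,1.5,0.01,0,0,-1,0,0,1,0,0,0,-1,0,0,0,0,0,0],
)

```text
t: 11.3
eef_pos: [0.552, 0.1319, 0.081]
tool_rot: [-0.004, 0.686, 0.727, -0.003]
contact_force: [-12.3, -1.6, 24.7]
gripper_width: 0.126
```

Run:
```python
from h import *
o=bot.get_obs();print(o["contact_force"],o["torque"],o["gripper_width"])
togo(tcp_for(-.0635,.0455,0),BY,0)
```

```text
[-12.2696436   -1.59655344  24.65237489] [-0.28262764  1.84554752  0.01528897] 0.12598486188979172
t 11.3 pos [0.552  0.1319 0.081 ] shift in tool now [-0.1  0.8 -0.5] in target axes [-0.1  0.8 -0.5] turn [-0.01  -0.001 -0.   ]
```

TCP is at seat height (81 = 45 + 36 mm) and pressing with 25 N. I check the catch before letting go.

Run:
```python
from h import *
w=cam("wrist");s=cam("scene");u,v=proj(s,[.56,.12,.06]).astype(int)
cv2.imwrite("pics/j.png",np.hstack([w[0][60:330,180:460],cv2.resize(s[0][v-45:v+45,u-60:u+60],(360,270),interpolation=cv2.INTER_CUBIC)]))
```

```text
(no output)
```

View pics/j.png

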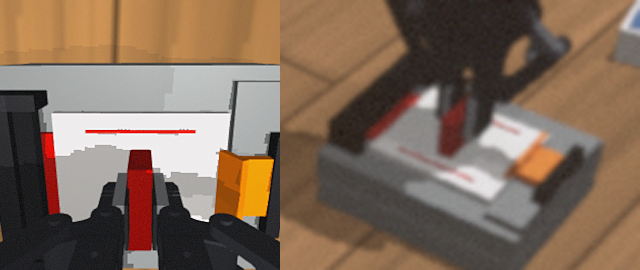

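The orange nose lies over the plate's rear edge, so it has snapped in. Ease the load, open part-way so the fingers stay clear of the catch, and retreat upward.

Emit:
drive_tool(
  series=[-1,0,-0.5,-1.5,0,0,0,-0.4,0,0,0,0,0,0,-0.4,0,0,0,0,0,0,-0.4,0,0,0,0,0,0,-0.4,0,0,-10,0,0,0,-0.4,0,0,-20,0,0,0,-0.4,0,0,-40,0,0,0,-0.4,0,0,-50,0,0,0,-0.4,30,0,-50,0,0,0,-0.4,40,0,0,0,0,0,-0.4,0,0,0,0,0,0,-0.4,0,0,0,0,0,0],
)

```text
t: 12.9
eef_pos: [0.5489, 0.2011, 0.2503]
tool_rot: [-0.003, 0.686, 0.727, -0.004]
contact_force: [0.2, 0.2, -0.2]
gripper_width: 0.299
```

Run:
```python
from h import *
o=bot.get_obs();print(o["contact_force"],o["eef_pos"])
w=cam("wrist");s=cam("scene");u,v=proj(s,[.56,.12,.06]).astype(int)
import pickle;pickle.dump(w,open("f.pkl","wb"));a,b=proj(w,[.552,.132,.05]).astype(int);print(a,b)
y0,x0=max(b-68,0),a-80;print(x0,y0)
cv2.imwrite("pics/k.png",np.hstack([cv2.resize(w[0][y0:y0+135,x0:x0+160],(427,360),interpolation=cv2.INTER_CUBIC),cv2.resize(s[0][v-60:v+60,u-60:u+60],(360,360),interpolation=cv2.INTER_CUBIC)]))
```

```text
[ 0.19677643  0.22508706 -0.15517387] [0.54893662 0.2011065  0.25026528]
321 232
241 164
```

View pics/k.png

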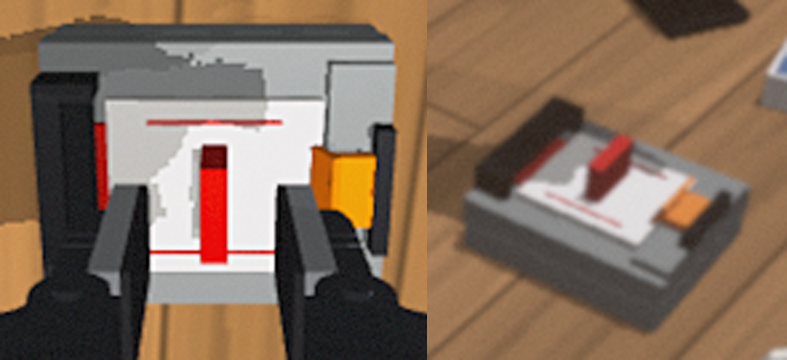

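The cover lies flat and released, with the catch over its rear edge. One numeric check, then hand in.

Run:
```python
from h import *
import pickle
w=pickle.load(open("f.pkl","rb"));P=lambda u,v:(241+u/2.669-.3,164+v/2.667-.3)
c,s=np.cos(BY),np.sin(BY);r=np.array([[c,s],[-s,c]])
for n,p,z in(("rib +y",(214,167),.081),("rib -y",(213,263),.081),("plate front",(106,100),.051),("plate back",(325,99),.051)):
    print(n,(r@(plane(w,P(*p),z)[:2]-BC)*1000).round(1))
bot.hand_in()
```

```text
rib +y [-0.6 21.7]
rib -y [ -1.  -22.2]
plate front [-48.3  40.8]
plate back [47.8 41.5]
the job is handed in; nothing more can be done
```

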